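# Switch on the specimen lamp with the orange toggle

## Task

Two battery lamps stand on the bench, each aimed at a rock specimen, and both are off. Switch on the one with the orange toggle: flip its bat over the centre to the other side, the lens side with the green dot, so that it stays there. Leave the lamp with the blue toggle alone.

Things in the scene. Friction and masses are not known exactly. Their poses are not given: they have to be found in the camera images.
- orange_lamp: Fixed grey lamp with the ORANGE toggle, 110 (x) x 76 x 56 mm high; all in mm. Origin: centre of its underside, on the bench. +x: its lens end (black hood reaches x=64, a rock stands at x=75 to 140). On its flat top: green dot (ON) at x=+36, black dot (OFF) at x=-36. Toggle pivot above the origin at z=58, in a steel collar 18 wide up to z=66. Bat's ball end: 13 across, centre 50 from the pivot.
- orange_bat (a joint): Angle of the orange bat (rad), turning about the lamp's y axis: 0 off, leaning 0.4 to the lamp's -x (ball centre at x=-19, z=104 mm); 0.4 upright (top at z=115 mm); 0.8 on, leaning 0.4 to +x (x=+19, z=104). Over-centre spring: about 3 N at the ball to leave an end; once past upright it snaps to the other end and stays. Stops at both ends.
- blue_lamp: The other lamp, the same in everything but its BLUE toggle (110 x 76 x 56 mm, fixed). Origin and axes as for the orange one. A rock stands before its lens too.
- blue_bat (a joint): angle of the blue bat (rad), same meaning; starts at 0 (off) and must stay there

How it is judged:
By the outcome, as a careful person would: the job done as asked, in the order asked, and still so for the second after the job is handed in, with the robot touching nothing.
It also fails if it takes over 32 s, if anything falls off the work surface, if the arm or the gripper's body presses on something with over 40 N, if the wrist force passes 120 N, or if a joint passes its speed limit or range.

## Robot

A 6-joint arm with a two-finger parallel gripper is mounted at the origin on a cart in front of the work surface, level with it; the furniture and walls round the work are solid. World frame = base frame: x ahead of the robot, y to its left, z up, the work surface at z = 0. Lengths are in mm, angles in rad, forces in N, time in s.
With the tool pointing down it reaches from about 275 to 1000 mm from the base axis. Payload 8.4 kg.
Tool frame: the origin (TCP) lies between the finger pads; the fingertips stand 22 mm ahead of it and the grasp point (between the pads) lies 3 mm ahead of it; z points along the fingers, y is the line along which they close (so a half turn about z gives the same grasp; the last joint's range is limited). The gripper opens to 85 mm and grips with 20 to 120 N. Pads are 22 mm wide; open, the fingers measure 114 mm over their backs; the gripper's body (76 mm by 85 mm) begins 54 mm behind the grasp point. The pads swing forward as they close: fully open they stand 13 mm farther back than shut.
Start: joints at [-0.002, 0.353, 1.633, -0, 1.155, -0.002], TCP at [625.002, -0, 253.281] pointing down, gripper open.
Joint ranges: [-2.63, 2.63], [-0.92, 2.1], [0.06, 2.66], [-1.3, 4.44], [0, 2.69], [-3.02, 3.02]. Speed limits (rad/s): [2.22, 2.22, 2.79, 3.14, 3.14, 3.14].

## Interface

Orientations are given as [roll, pitch, yaw] about the fixed x, y, z axes, in that order (R = Rz(yaw) Ry(pitch) Rx(roll)).
In Python, from rig import r, grab_frame gives the robot as it stands.
- The arm moves only by the shell command python3 -m inch 'ROWS' [FORCE]. ROWS is JSON, a list of rows, each a list of 7 numbers: the turn, a rotation vector about the tool's x, y, z as a fraction of full scale, then the shift along the tool's x, y, z as a fraction of full scale, then the closure, from 0 (fully open) to 1 (shut). In form: [[rx, ry, rz, dx, dy, dz, fingers], ...]. A call has 1 to 8 rows; each row shifts and turns the commanded pose from where the row before left it, along the tool's axes as they then stand; what a row does not reach is not made up. Full scale, the value 1, is 2.5 cm for a shift and pi rad for a turn. A row lasts 1/12 s, in which the tool goes at most 41.7 mm and 7.16 degrees, less where a joint would pass 70% of its speed; a pose out of reach is approached as far as the arm can. A call with a number of a shift or a turn outside -1 to 1 is refused whole. A call with a gripper value outside its range is refused whole. The fingers move at their own pace and stop on an object; FORCE is the grip in N (left out, the last holds). Time passes only in rows, so rows that do not move let the fingers close. It gives the time, the measured TCP pose, the force, the opening and the grip force at its end, in the units of the state.
- r.sense(): the state, without advancing time (a new reading comes with each control period).
- grab_frame(name): name is "scene" or "side" or "wrist"; returns a dict with "pixels" (420x560x3 uint8, red, green, blue), "z_map" (420x560 float32, mm along the optical axis (not along the pixel's ray), 0 where there is no reading), "vertical_fov" (degrees; the focal length in pixels is half the picture's height over the tangent of half this angle, whatever the lens; pixels are square), "cx", "cy" (the principal point, pixels), "cam_to_world" (4x4, takes a point from camera to world coordinates). Camera axes: x right, y down, z forward; pixel columns grow to the right and rows downward; lengths in mm; the calibration is good to about 2 mm. A picture is of the moment at which its call begins.
- r.sign_off(): hands the job in; it is judged then, once.
The state is a dict: "clock": time; "qpos": joint angles; "qvel": joint speeds; "joint_efforts": joint torques, N m; "eef_pos": TCP position; "tcp_rot": TCP orientation; "contact_force": force on the tool from outside, world axes, zero at the start; "wrist_torque": the same for the moment, N m; "opening": opening from 0.0 (shut) to 1.0 (fully open); "grasp_force": force on a finger pad.
Only numpy, scipy, OpenCV 4.12 (cv2) and the standard library are available. Lean on these libraries where they do the work, as an engineer would, in place of code of your own. Each camera call takes 0.05 s, during which the arm holds its last target. There are 200 camera calls.

## Working session

There is one attempt and no reset: what is moved stays moved. The work goes in short steps, Python scripts to look and compute and a shell command to move; the robot and the scene stay as the last step left them, time stands still between calls to the robot, and variables do not carry over. Pictures are saved under pics/ and viewed, at most 10 in all, crops included, and the job is handed in when it is done.

```bash
mkdir -p pics; ls
cat > h.py <<'E'
import numpy as np, cv2
from rig import r, grab_frame
def grab(name, png):
    f=grab_frame(name); cv2.imwrite('pics/'+png, cv2.cvtColor(f['pixels'],cv2.COLOR_RGB2BGR)); return f
def cloud(f):
    h,w=f['z_map'].shape; F=h/2/np.tan(np.radians(f['vertical_fov'])/2)
    u,v=np.meshgrid(np.arange(w),np.arange(h)); z=f['z_map']
    P=np.stack([(u-f['cx'])/F*z,(v-f['cy'])/F*z,z],-1).astype(float)
    T=np.array(f['cam_to_world']); W=P@T[:3,:3].T+T[:3,3]; W[z<=0]=np.nan; return W
E
python3 - <<'E'
from h import *
a=grab('scene','a.png'); b=grab('side','b.png')
np.savez('ab.npz',a=cloud(a),ap=a['pixels'],b=cloud(b),bp=b['pixels'])
cv2.imwrite('pics/ab.png',np.hstack([cv2.resize(cv2.imread('pics/a.png'),(400,300)),cv2.resize(cv2.imread('pics/b.png'),(400,300))]))
print(r.sense())
E
```

```text
pics
{'clock': 0.1, 'qpos': array([-2.40806299e-03,  3.53601348e-01,  1.63405097e+00,  3.61637763e-06,
        1.15520294e+00, -2.41239805e-03]), 'qvel': array([-0.00044781, -0.00030478, -0.00123122, -0.00027879,  0.001038  ,
        0.00063084]), 'joint_efforts': array([ 4.27485766e-04, -6.06356549e+01, -3.42817569e+01, -7.40920814e-05,
        3.91241178e-03, -4.99377973e-05]), 'eef_pos': array([ 6.24603144e+02, -3.02121965e-03,  2.52626473e+02]), 'tcp_rot': array([-3.14033006e+00, -6.35259786e-06,  1.57079920e+00]), 'contact_force': array([0.63637755, 0.04181377, 0.16604141]), 'wrist_torque': array([-0.08623953,  0.02369209,  0.01865274]), 'grasp_force': 0.0, 'opening': 1.000608836958504}
```

View pics/a.png

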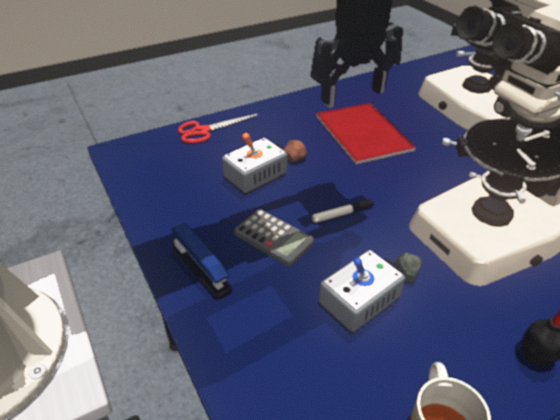

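View pics/b.png

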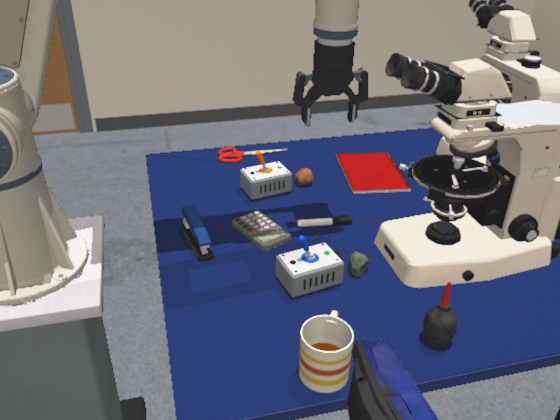

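The scene view shows the orange lamp at about (255,165) with its ball at (250,138) and its rock at (295,150). The side view shows it at (265,180) with its ball at (261,155). The blue lamp is nearer the camera, at (362,290) and (309,268).

Run:
```python
from h import *
d=np.load('ab.npz')
for k,box in (('a',(215,305,125,195)),('b',(235,318,145,200))):
    x0,x1,y0,y1=box; W=d[k][y0:y1,x0:x1]; p=d[k+'p'][y0:y1,x0:x1]
    hsv=cv2.cvtColor(np.ascontiguousarray(p),cv2.COLOR_RGB2HSV); H,S,V=[hsv[...,i].astype(int) for i in range(3)]
    z=W[...,2]
    top=(z>46)&(z<64)&(S<60); orange=(H<18)&(S>130)&(z>60)
    green=(H>45)&(H<80)&(S>90)&(z>45)&(z<65)
    rock=(H<15)&(S>60)&(z>8)&(z<50)
    T=W[top]; rect=cv2.minAreaRect(T[:,:2].astype(np.float32))
    print(k,'top',rect,np.nanmedian(T[:,2]),top.sum())
    print(' green',np.nanmean(W[green],0),green.sum(),' rock',np.nanmean(W[rock],0),rock.sum())
    for lo,hi in ((60,75),(75,90),(90,98),(98,125)):
        m=orange&(z>=lo)&(z<hi); print('  orange',lo,m.sum(),np.nanmean(W[m],0) if m.any() else '')
```

```text
a top ((540.2431030273438, 180.44419860839844), (120.1244888305664, 76.24211120605469), 8.830011367797852) 56.38378998891858 1255
 green [571.94030019 188.7118278   58.17248015] 4  rock [635.52649221 190.99679995  27.19952065] 311
  orange 60 0 
  orange 75 13 [524.83159121 176.2133691   86.31962753]
  orange 90 12 [522.29585253 175.89731927  94.34243616]
  orange 98 38 [517.51769972 176.17718039 106.00912423]
b top ((541.0609741210938, 177.92556762695312), (118.8277816772461, 77.97177124023438), 9.195269584655762) 55.10326809879234 701
 green [573.33691492 183.7958344   57.88594027] 3  rock [625.54633307 207.57431075  23.19851255] 239
  orange 60 2 [527.58592991 180.67375219  60.55869145]
  orange 75 22 [527.62954617 176.7745526   83.48951209]
  orange 90 12 [523.90735605 174.93617678  94.35607718]
  orange 98 21 [518.958257   172.76712886 104.34740766]
```

Two views agree: lamp origin about (536.5, 178.5), yaw about 0.157, top at z≈56 (given 56). The ball is near (518, 175, 105), against an expected (517.5, 175.5, 104). The plan is to shut the fingers, turn square to the lamp, come down behind the ball on the OFF side and push along the lamp's +x. First I go above the approach point, about (462, 167).

```bash
python3 -m inch '[[0,0,-0.025,0,0,0,1],[0,0,-0.025,0,0,0,1],[0,0,0,1,-0.7,0,1],[0,0,0,1,-0.7,0,1],[0,0,0,1,-0.7,0,1],[0,0,0,1,-0.7,0,1],[0,0,0,1,-0.7,0,1],[0,0,0,1,-0.7,0,1]]' 30
python3 -m inch '[[0,0,0,1,-0.7,0,1],[0,0,0,0.6,-0.5,0,1],[0,0,0,0,0,0,1],[0,0,0,0,0,0,1],[0,0,0,0,0,0,1]]'
cat >> h.py <<'E'
C=np.array([536.5,178.5]); U=np.array([np.cos(.157),np.sin(.157)])
def rel(p): d=np.asarray(p)[:2]-C; return np.round([d@U, d@[-U[1],U[0]], p[2]],1)
E
python3 - <<'E'
from h import *
s=r.sense(); print(rel(s['eef_pos']),s['tcp_rot'],s['opening'])
f=grab('wrist','c.png'); g=grab('side','d.png')
np.savez('c.npz',w=cloud(f),p=f['pixels'])
E
```

```text
clock: 0.77
eef_pos: [496.5, 132.5, 253.0]
tcp_rot: [-3.141, -0.0, 1.728]
contact_force: [0.8, -0.3, -0.6]
opening: 0.001
grasp_force: 0.0
clock: 1.18
eef_pos: [462.4, 166.4, 253.3]
tcp_rot: [3.141, 0.0, 1.728]
contact_force: [0.4, 0.6, -0.1]
opening: 0.001
grasp_force: 0.0
[-75.1  -0.4 253.3] [3.14109641e+00 2.34364244e-04 1.72831570e+00] 0.000747627889807108
```

View pics/c.png

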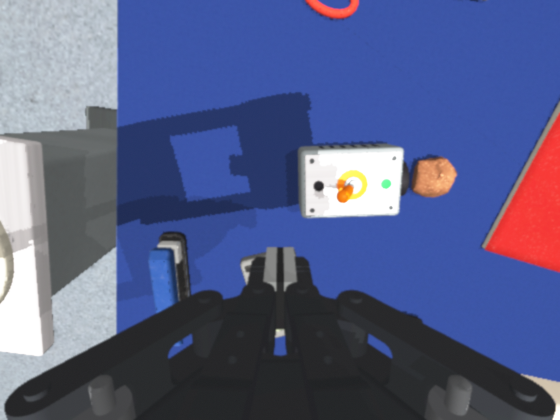

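The wrist view shows the lamp square in the picture, with its top centred near (350,182). The black dot is at (319,186), the green dot at (386,184) and the orange ball at (346,192). I refine the pose from this view.

Run:
```python
from h import *
d=np.load('c.npz'); W=d['w'][130:230,285:410]; p=np.ascontiguousarray(d['p'][130:230,285:410])
hsv=cv2.cvtColor(p,cv2.COLOR_RGB2HSV); H,S=hsv[...,0].astype(int),hsv[...,1].astype(int); z=W[...,2]
t=W[(z>50)&(z<60)&(S<60)]; R=cv2.minAreaRect(t[:,:2].astype(np.float32)); print(R,np.median(t[:,2]),rel([*R[0],0]))
for n,m in (('green',(H>45)&(H<85)&(S>90)&(z>45)&(z<65)),('ball',(H<18)&(S>130)&(z>97)),('stem',(H<18)&(S>130)&(z>72)&(z<97))):
    print(n,m.sum(),rel(np.nanmean(W[m],0)))
print(np.nanmax(z))
```

```text
((541.0969848632812, 183.19073486328125), (117.67363739013672, 75.50272369384766), 10.823009490966797) 55.72377645257251 [5.3 3.9 0. ]
green 60 [37.5  4.7 57.4]
ball 120 [-18.3   4.7 107.5]
stem 46 [-9.5  7.1 89.9]
111.76397776360653
```

The wrist view agrees, with the ball about 4 mm to the lamp's +y. I shift 3 mm that way and lower the TCP to about z=112, which puts the fingertips near 90.

```bash
python3 -m inch '[[0,0,0,0.12,0,0.9,1],[0,0,0,0,0,0.95,1],[0,0,0,0,0,0.95,1],[0,0,0,0,0,0.95,1],[0,0,0,0,0,0.95,1],[0,0,0,0,0,0.95,1],[0,0,0,0,0,0,1],[0,0,0,0,0,0,1]]'
python3 - <<'E'
from h import *
print(rel(r.sense()['eef_pos']))
E
```

```text
clock: 1.95
eef_pos: [461.2, 168.7, 111.3]
tcp_rot: [-3.139, 0.001, 1.727]
contact_force: [-1.1, -0.6, 0.3]
opening: -0.001
grasp_force: 0.0
[-75.9   2.1 111.3]
```

Now I push along the lamp's +x (tool +y) in stages, 28 mm to just short of contact and then about 38 mm more.

```bash
python3 -m inch '[[0,0,0,0,0.6,0,1],[0,0,0,0,0.5,0,1],[0,0,0,0,0.3,0,1],[0,0,0,0,0.3,0,1],[0,0,0,0,0,0,1]]'
python3 -m inch '[[0,0,0,0,0.3,0,1],[0,0,0,0,0.3,0,1],[0,0,0,0,0.3,0,1],[0,0,0,0,0,0,1],[0,0,0,0,0,0,1]]'
python3 - <<'E'
from h import *
print(rel(r.sense()['eef_pos']))
f=grab('side','e.png'); cv2.imwrite('pics/e2.png',cv2.resize(cv2.imread('pics/e.png')[80:220,190:350],None,fx=3.5,fy=3.5))
E
```

```text
clock: 2.37
eef_pos: [504.8, 176.2, 113.0]
tcp_rot: [3.14, -0.0, 1.727]
contact_force: [-2.2, -1.5, 1.3]
opening: -0.003
grasp_force: 1.1
clock: 2.78
eef_pos: [526.3, 179.8, 112.0]
tcp_rot: [3.141, -0.0, 1.728]
contact_force: [0.1, 0.7, -0.4]
opening: -0.003
grasp_force: 0.0
[ -9.8   2.9 112. ]
```

View pics/e2.png

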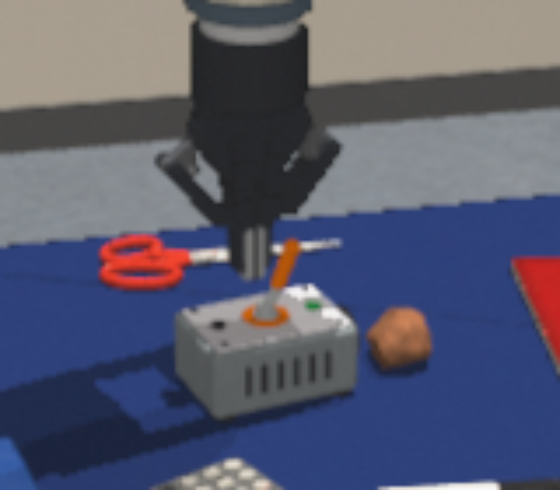

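The crop shows the bat at (288,262), leaning to the green-dot side and clear of the finger at (255,255); contact force is about 0. I back off, rise and check.

```bash
python3 -m inch '[[0,0,0,0,-0.6,0,1],[0,0,0,0,-0.4,-0.5,1],[0,0,0,0,0,-0.9,1],[0,0,0,0,0,-0.9,1],[0,0,0,0,0,-0.9,1],[0,0,0,0,0,-0.9,1],[0,0,0,0,0,0,1],[0,0,0,0,0,0,1]]'
python3 - <<'E'
from h import *
for k,(x0,x1,y0,y1) in (('side',(235,318,145,200)),('scene',(215,305,120,195))):
    f=grab(k,'z_'+k+'.png'); W=cloud(f)[y0:y1,x0:x1]; p=np.ascontiguousarray(f['pixels'][y0:y1,x0:x1])
    hsv=cv2.cvtColor(p,cv2.COLOR_RGB2HSV); m=(hsv[...,0]<18)&(hsv[...,1]>130)&(W[...,2]>97); print(k,m.sum(),rel(np.nanmean(W[m],0)))
cv2.imwrite('pics/f.png',np.hstack([cv2.resize(cv2.imread('pics/z_side.png')[130:310,220:400],(400,400)),cv2.resize(cv2.imread('pics/z_scene.png')[110:340,200:430],(400,400))]))
E
```

```text
clock: 3.5
eef_pos: [501.4, 176.0, 215.6]
tcp_rot: [3.139, -0.0, 1.728]
contact_force: [0.9, -0.3, -0.4]
opening: -0.004
grasp_force: 0.0
side 23 [ 19.9  -0.4 103.5]
scene 41 [ 17.3   1.6 104.6]
```

View pics/f.png

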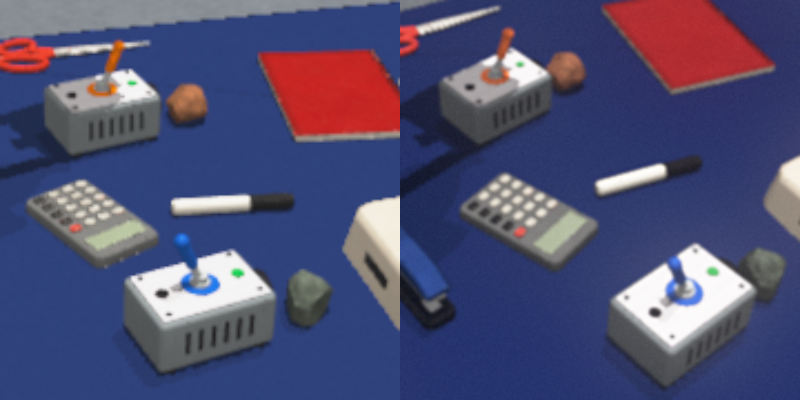

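Both halves show the orange bat leaning to the green dot (left half: ball at (118,45)), with its ball measured at lamp x≈+19, z≈104. The blue bat still leans to its black dot (left half: (183,245)).

```bash
python3 -c "
from rig import r
print(r.sign_off())"
```

```text
the job is handed in; nothing more can be done
None
```

The orange lamp is switched on: its bat is over at the green-dot side and stayed there once the arm backed away. The blue lamp was not touched, and I handed the job in after about 3.6 s of robot time.

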